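Set up the sprung stock tray and hold its pusher back for filling

TASK

The stock tray has been washed: take the two blue dividers out of the wire drying rack and stand them on edge in the tray, one on each side of the pusher, each fully down in the slots nearest to it. Then take the pusher by its orange tab, pull it back against its spring until the face of its paddle is level with the red fill mark, and keep holding it there so that a colleague can drop the packs in: finish still gripping the tab, as the pusher flies back when let go. Leave the packs standing where they are.

Things in the scene. Friction and masses are not known exactly. Their poses are not given: they have to be found in the camera images.
- tray: White stock tray, 210 x 124 mm, fixed to the bench. Origin: centre of its underside, on the bench. x runs lengthwise, away from the robot, to the end where packs are taken out; y across, z up. Inner floor 8 mm above the bench, side walls 28 mm high. Two slotted combs, 10 mm thick, tops 37 mm above the bench, stand across it at x = -72 and +72 mm; a divider drops into matching slots of both.
- slot_left (a point): Where the middle of the lower edge of one divider belongs: on the tray floor, midway between the combs, at y = +36 mm of the tray; the divider's length runs along the tray's x. Slots are 6 mm wide and 24 mm deep down to the floor, with rounded lead-ins above; there are two further slots, not to be used, at y = +52 and -52 mm.
- slot_right (a point): The same for the divider on the pusher's right, at y = -36 mm of the tray.
- divider_1: Loose blue plate 170 long (x), 4 thick (y), 74 mm high (z), about 0.06 kg, with a grip bead along the middle of its top edge: 44 long, 10 thick, from 64 to 82 mm above the lower edge. Origin: middle of its lower edge; z points to its top edge. At first it leans about 20 degrees in the rack, top towards the rack's +y; draw it out along its own z.
- divider_1_grip (a point): Middle of divider_1's grip bead, 73 mm above its lower edge; axes as its body.
- divider_2: The second divider, identical.
- divider_2_grip (a point): Middle of divider_2's grip bead; axes as its body.
- drying_rack: Fixed steel wire drying rack, 175 x 100 mm, 60 mm high. Origin: centre of its underside; x along the dividers. Pairs of wires 50 mm long, sloping 20 degrees, hold each divider at x = -45 and +45 mm; the dividers lean 48 mm apart, with their lower edges 12 mm above the bench.
- pusher (a joint): Travel of the pusher in m: 0 at rest at the far end of the tray, growing as it is pulled back along the tray's -x, towards the robot; stop at 0.14. Its spring pulls it back to 0 with about 5 N at rest, 7.5 N at the marks.
- pusher_face (a point): Foot of the paddle's front face (the side away from the robot, on which the packs will bear), in the middle of the lane, on the tray floor; axes as the tray. The grey paddle is 48 mm wide, 4 mm thick.
- pusher_grip (a point): Middle of the orange pull tab on top of the paddle, 12 mm thick (along the tray's x), 32 mm wide, from 85 to 119 mm above the bench; this point lies 104 mm above the bench, 6 mm towards the robot from the paddle's face; axes as the tray.
- fill_marker: Red fill mark on the tray: a 4 mm wide strip across the lane floor with a red clip on each side wall. Origin: middle of the strip's width, on the tray's centre line at bench height; axes as the tray. It is set somewhere between 78 and 118 mm from the face's rest position.
- pack_1: Small white and green carton, 30 x 58 x 48 mm, standing beyond the tray; origin under its centre. Leave alone.
- pack_2: A second such carton.
- pack_3: A third such carton.

How it is judged (in metres and radians):
On the way, in this order (a step that is already met when the one before it is completed fails the run):
1. both dividers stand fully down in the slots nearest the pusher, one on each side, let go (((y of divider_1 in the frame of tray between 0.033 and 0.039 m and z of divider_1 in the frame of tray between 0.005 and 0.011 m and x of divider_1 in the frame of tray between -0.02 and 0.02 m and angle between each of divider_1, divider_2's own z axis and vertical below 0.12 rad and angle between the x axis of each of divider_1, divider_2 and the x axis of tray, either way round below 0.04 rad and contact force between the fingers and divider_1 below 0.1 N and y of divider_2 in the frame of tray between -0.039 and -0.033 m and z of divider_2 in the frame of tray between 0.005 and 0.011 m and x of divider_2 in the frame of tray between -0.02 and 0.02 m and contact force between the fingers and divider_2 below 0.1 N) or (y of divider_1 in the frame of tray between -0.039 and -0.033 m and z of divider_1 in the frame of tray between 0.005 and 0.011 m and x of divider_1 in the frame of tray between -0.02 and 0.02 m and angle between each of divider_1, divider_2's own z axis and vertical below 0.12 rad and angle between the x axis of each of divider_1, divider_2 and the x axis of tray, either way round below 0.04 rad and contact force between the fingers and divider_1 below 0.1 N and y of divider_2 in the frame of tray between 0.033 and 0.039 m and z of divider_2 in the frame of tray between 0.005 and 0.011 m and x of divider_2 in the frame of tray between -0.02 and 0.02 m and contact force between the fingers and divider_2 below 0.1 N))), for 0.2 s.
2. the pusher is gripped and held still with its face level with the red fill mark (x of pusher_face in the frame of fill_marker between -0.005 and 0.005 m and contact force between the fingers and pusher above 1 N and velocity of joint pusher between -0.02 and 0.02 m/s), for 0.3 s.
At the end, for the whole second after the job is handed in: One divider stands in each of the two slots nearest the pusher: within 3 mm sideways and of the floor, upright within 7 degrees, along the tray, let go. The pusher's face is within 5 mm of the fill mark, still, and held by the fingers (over 1 N) through the last second (all of step 2 and ((y of divider_1 in the frame of tray between 0.033 and 0.039 m and z of divider_1 in the frame of tray between 0.005 and 0.011 m and x of divider_1 in the frame of tray between -0.02 and 0.02 m and angle between each of divider_1, divider_2's own z axis and vertical below 0.12 rad and angle between the x axis of each of divider_1, divider_2 and the x axis of tray, either way round below 0.04 rad and contact force between the fingers and divider_1 below 0.1 N and y of divider_2 in the frame of tray between -0.039 and -0.033 m and z of divider_2 in the frame of tray between 0.005 and 0.011 m and x of divider_2 in the frame of tray between -0.02 and 0.02 m and contact force between the fingers and divider_2 below 0.1 N) or (y of divider_1 in the frame of tray between -0.039 and -0.033 m and z of divider_1 in the frame of tray between 0.005 and 0.011 m and x of divider_1 in the frame of tray between -0.02 and 0.02 m and angle between each of divider_1, divider_2's own z axis and vertical below 0.12 rad and angle between the x axis of each of divider_1, divider_2 and the x axis of tray, either way round below 0.04 rad and contact force between the fingers and divider_1 below 0.1 N and y of divider_2 in the frame of tray between 0.033 and 0.039 m and z of divider_2 in the frame of tray between 0.005 and 0.011 m and x of divider_2 in the frame of tray between -0.02 and 0.02 m and contact force between the fingers and divider_2 below 0.1 N))); the arm keeps its last pose, push and grip.
It fails at once if a pack is shifted by more than 20 mm or tipped over (distance of pack_1 from where it was at the start of the episode above 0.02 m or angle between pack_1's own z axis and vertical above 0.5 rad).
It fails at once if a pack is shifted by more than 20 mm or tipped over (distance of pack_2 from where it was at the start of the episode above 0.02 m or angle between pack_2's own z axis and vertical above 0.5 rad).
It fails at once if a pack is shifted by more than 20 mm or tipped over (distance of pack_3 from where it was at the start of the episode above 0.02 m or angle between pack_3's own z axis and vertical above 0.5 rad).
It also fails if it takes over 66 s, if anything falls off the work surface, if the arm or the gripper's body presses on something with over 40 N, if the wrist force passes 120 N, or if a joint passes its speed limit or range.

ROBOT

A 7-joint arm with a two-finger parallel gripper is mounted at the origin on a cart in front of the work surface, level with it; the furniture and walls round the work are solid. World frame = base frame: x ahead of the robot, y to its left, z up, the work surface at z = 0. Lengths are in mm, angles in rad, forces in N, time in s.
With the tool pointing down it reaches from about 400 to 850 mm from the base axis. Payload 6.9 kg.
Tool frame: the origin (TCP) lies between the finger pads; the fingertips stand tcp_to_tips ahead of it and the grasp point (between the pads) lies 5 mm behind it (tcp_to_tips is the distance from the TCP to the fingertips, in mm); x points along the fingers, y is the direction in which the jaws open and shut, and the axes are right-handed (so a half turn about x gives the same grasp; the last joint's range is limited). The gripper opens to 85 mm and grips with 20 to 120 N. Pads are 22 mm wide; open, the fingers measure 114 mm over their backs; the gripper's body (76 mm by 85 mm) begins 54 mm behind the grasp point. The pads swing forward as they close: fully open they stand 13 mm farther back than shut.
Start: joints at [-1.185, 0.507, -0.238, 1.5, 0.126, 1.149, -0.155], TCP at [172.622, 600.678, 245.275] pointing down, gripper open.
Joint ranges: [-3.08, 3.08], [-0.24, 2.05], [-1.43, 1.35], [0, 2.5], [-1.52, 4.66], [0.17, 1.96], [-2.89, 2.89]. Speed limits (rad/s): [2.39, 2.39, 3.14, 3.14, 3.14, 3.14, 3.14].

INTERFACE

Orientations are given as a unit quaternion [x, y, z, w].
In Python, from station import * gives the robot as it stands. The module is installed in compiled form; this text tells all that it offers.
- The arm moves only by the shell command python3 -m jog 'ROWS'. ROWS is JSON, a list of rows, each a list of 5 numbers: the gripper command: -1 is shut, 1 is fully open, values between are in proportion, then the shift along the tool's x, y, z in mm, then the turn about the tool's x in degrees. A call has 1 to 10 rows; each row shifts and turns the commanded pose from where the row before left it, along the tool's axes as they then stand; what a row does not reach is not made up. A row lasts 1/8 s, in which the tool goes at most 62.5 mm and 10.7 degrees, less where a joint would pass 70% of its speed; a pose out of reach is approached as far as the arm can. A call is refused whole if a number of a shift passes 62.5 or a number of a turn 10.7, either way. A call with a gripper value outside its range is refused whole. The fingers move at their own pace and stop on an object; the grip force is fixed at half the most. Time passes only in rows, so rows that do not move let the fingers close. It gives the time, the measured TCP pose, the force and the opening at its end, in the units of the state.
- state(): the state, without advancing time (a new reading comes with each control period).
- snapshot(name): name is "scene" or "top" or "wrist"; returns the picture (480x640x3 uint8, red, green, blue); there is no depth.
- camera_model(name): a dict with "fovy" (degrees; the focal length in pixels is half the picture's height over the tangent of half this angle, whatever the lens; pixels are square), "cx", "cy" (the principal point, pixels), "k1" (the pictures are not rectified: a ray, as slopes to the right and down, at radius r is drawn at 1 + k1 r^2 times it, then the intrinsics apply), "R" (3x3) and "t" (3): a world point X has camera coordinates R X + t; the wrist camera has in their place "mount" (4x4, takes a point from camera to tool coordinates, whose origin is the TCP and whose axes are the tool frame's). Camera axes: x right, y down, z forward; pixel columns grow to the right and rows downward; lengths in mm; the calibration is good to about 2 mm. A picture is of the moment at which its call begins: read the wrist's pose just before it. camera_model takes no time and is no camera call.
- close_job(): hands the job in, once; it reports no verdict.
The state is a dict: "time": time; "q": joint angles; "joint_velocities": joint speeds; "joint_torque": joint torques, N m; "ee_pos": TCP position; "tcp_rot": TCP orientation; "contact_force": force on the tool from outside, world axes, zero at the start; "wrist_torque": the same for the moment, N m; "gripper_width": opening from 0.0 (shut) to 1.0 (fully open).
Only numpy, scipy, OpenCV 4.12 (cv2) and the standard library are available. Lean on these libraries where they do the work, as an engineer would, in place of code of your own. Each camera call takes 0.05 s, during which the arm holds its last target.

## Working session

There is one attempt and no reset: what is moved stays moved. The work goes in short steps, Python scripts to look and compute and a shell command to move; the robot and the scene stay as the last step left them, time stands still between calls to the robot, and variables do not carry over. Pictures are saved under pics/ and viewed, and the job is handed in when it is done.

```bash
mkdir -p pics; ls
python3 - <<'E'
from station import *
import cv2
for n in ("scene","top","wrist"):
    s=state()
    im=snapshot(n); cv2.imwrite(f"pics/{n}0.png",im[:,:,::-1])
    m=camera_model(n); print(n,{k:(v if not hasattr(v,'tolist') else v.tolist()) for k,v in m.items()})
print(state())
E
```

```text
pics
scene {'fovy': 48.24373687323472, 'cx': 313.19702983375015, 'cy': 243.17702451016385, 'k1': -0.07115428511287482, 'R': [[-0.794511987990423, -0.6071928054650285, 0.00822179609414547], [-0.3395217845423856, 0.43295752331547943, -0.8350285868314209], [0.5034636618075425, -0.666231701434294, -0.5501451274375755]], 't': [276.0409635668953, 409.29493659767445, 387.76758686439194]}
top {'fovy': 51.411214216172105, 'cx': 307.411807935077, 'cy': 233.99188508808794, 'k1': -0.06850932768809549, 'R': [[-0.0036963823241136368, -0.999886502311576, -0.014605452845999286], [-0.9814753001101917, 0.006425303062148904, -0.19148094096846402], [0.1915530527851823, 0.01362710444967191, -0.9813876553090499]], 't': [-303.70798783373755, 586.0136411584078, 827.606799656362]}
wrist {'fovy': 71.39313090988439, 'cx': 320.7747136193634, 'cy': 240.6852035652023, 'k1': -0.010888851723132982, 'mount': [[0.0010733162610166388, -0.27802586474362434, 0.9605729886509198, -127.93119154249422], [0.9999984981559693, 0.0016055239934235235, -0.0006526702914115075, 0.13197736894876577], [-0.0013607637585514368, 0.9605722465417491, 0.27802717042714914, -70.80396312426603], [0.0, 0.0, 0.0, 1.0]]}
{'time': 0.15, 'q': array([-1.18548661,  0.50812282, -0.237518  ,  1.50089646,  0.12569501,
        1.14893425, -0.15478235]), 'joint_velocities': array([-0.00047918, -0.0028411 , -0.0019009 , -0.00368507,  0.00024516,
        0.00080611, -0.00116459]), 'joint_torque': array([-3.51985647e-03, -6.21007776e+01, -2.18940720e+00, -2.49836791e+01,
        1.27139938e-02,  9.12878924e-03, -2.30673209e-05]), 'ee_pos': array([172.58119418, 600.3137745 , 244.64454175]), 'tcp_rot': array([ 0.09812186,  0.70025279, -0.09908869,  0.70014253]), 'contact_force': array([-0.1384365 ,  0.14797092,  0.18862238]), 'wrist_torque': array([ 0.00354273, -0.0236286 , -0.00953948]), 'gripper_width': 0.999027086486734}
```

View pics/scene0.png

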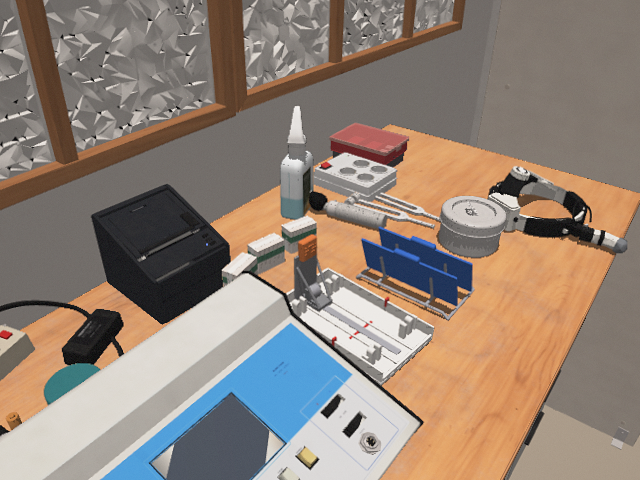

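View pics/top0.png

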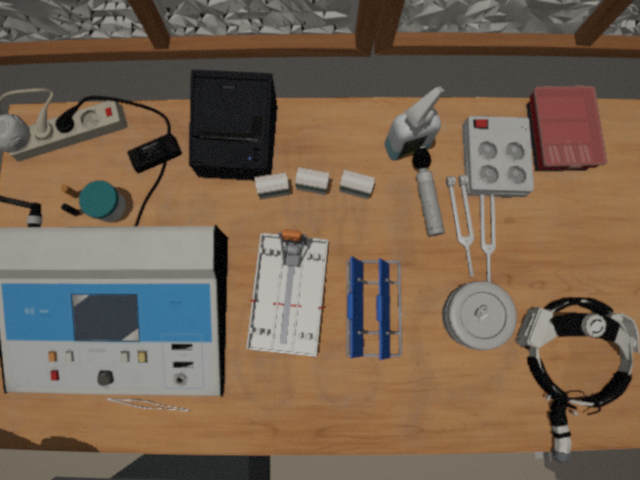

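View pics/wrist0.png

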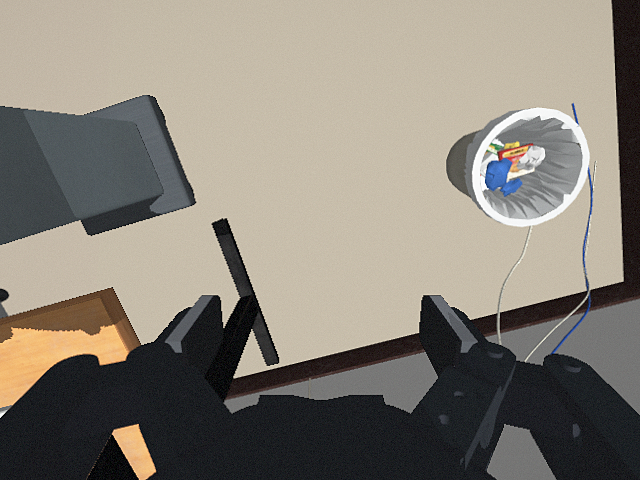

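```bash
cat > h.py <<'E'
from station import *
import numpy as np, cv2
from scipy.spatial.transform import Rotation as Ro
def cam(n,s=None):
    m=camera_model(n); f=240/np.tan(np.radians(m['fovy'])/2)
    K=np.array([[f,0,m['cx']],[0,f,m['cy']],[0,0,1.]]); D=np.array([m['k1'],0,0,0,0.])
    if n=='wrist':
        s=s or state(); T=np.eye(4); T[:3,:3]=Ro.from_quat(s['tcp_rot']).as_matrix(); T[:3,3]=s['ee_pos']
        W=np.linalg.inv(T@np.array(m['mount'])); R=W[:3,:3]; t=W[:3,3]
    else: R=np.array(m['R']); t=np.array(m['t'])
    return K,D,R,t
def proj(c,X):
    K,D,R,t=c
    return cv2.projectPoints(np.atleast_2d(np.array(X,float)),cv2.Rodrigues(R)[0],t,K,D)[0].reshape(-1,2)
def atz(c,px,z):
    K,D,R,t=c; px=np.atleast_2d(np.array(px,float))
    u=cv2.undistortPoints(px.reshape(-1,1,2),K,D).reshape(-1,2)
    d=np.c_[u,np.ones(len(u))]@R; o=-R.T@t
    z=np.broadcast_to(z,len(u))
    return o+d*((z-o[2])/d[:,2])[:,None]
def crop(im,x0,y0,w,h,k,name):
    cv2.imwrite(name,cv2.resize(im[y0:y0+h,x0:x0+w,::-1],None,fx=k,fy=k,interpolation=cv2.INTER_CUBIC))
E
python3 - <<'E'
from h import *
im=cv2.imread('pics/top0.png')[:,:,::-1]
crop(im,230,160,190,210,3,'pics/t1.png')
im=cv2.imread('pics/scene0.png')[:,:,::-1]
crop(im,210,210,270,180,3,'pics/s1.png')
c=cam('top')
for z in (0,30,60): print(z,atz(c,[[262,234],[328,240],[318,355],[249,350],[272,184],[312,180],[357,183],[355,258],[350,355],[382,258],[380,355]],z).round().tolist())
print(atz(c,[[215,227],[222,395],[240,85]],100).round())
s=state();print(Ro.from_quat(s['tcp_rot']).as_matrix().round(3))
E
```

```text
0 [[596.0, -220.0, 0.0], [583.0, -345.0, 0.0], [373.0, -324.0, 0.0], [382.0, -199.0, 0.0], [693.0, -238.0, 0.0], [701.0, -315.0, 0.0], [694.0, -401.0, 0.0], [549.0, -394.0, 0.0], [373.0, -382.0, 0.0], [549.0, -445.0, 0.0], [372.0, -436.0, 0.0]]
30 [[590.0, -224.0, 30.0], [578.0, -344.0, 30.0], [374.0, -324.0, 30.0], [383.0, -203.0, 30.0], [684.0, -241.0, 30.0], [691.0, -315.0, 30.0], [685.0, -399.0, 30.0], [545.0, -392.0, 30.0], [374.0, -380.0, 30.0], [544.0, -441.0, 30.0], [374.0, -432.0, 30.0]]
60 [[584.0, -227.0, 60.0], [572.0, -343.0, 60.0], [376.0, -324.0, 60.0], [384.0, -207.0, 60.0], [675.0, -243.0, 60.0], [682.0, -315.0, 60.0], [676.0, -396.0, 60.0], [540.0, -389.0, 60.0], [375.0, -378.0, 60.0], [540.0, -436.0, 60.0], [375.0, -428.0, 60.0]]
[[ 589. -151.  100.]
 [ 315. -170.  100.]
 [ 849. -187.  100.]]
[[-0.     0.276  0.961]
 [-0.001  0.961 -0.276]
 [-1.    -0.001  0.   ]]
```

View pics/t1.png

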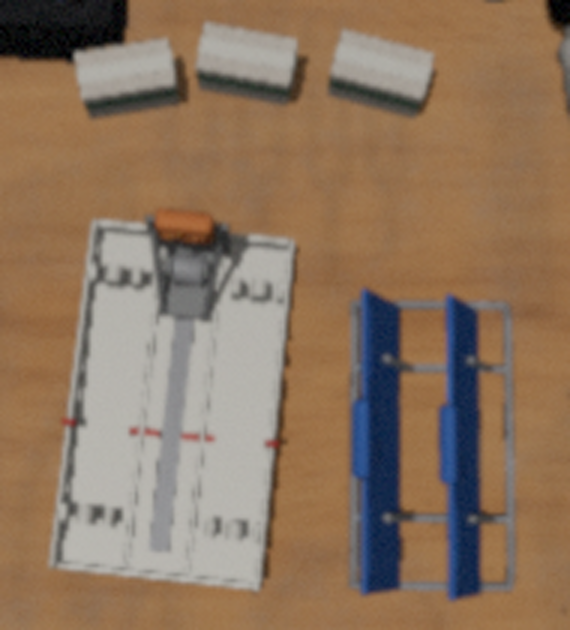

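View pics/s1.png

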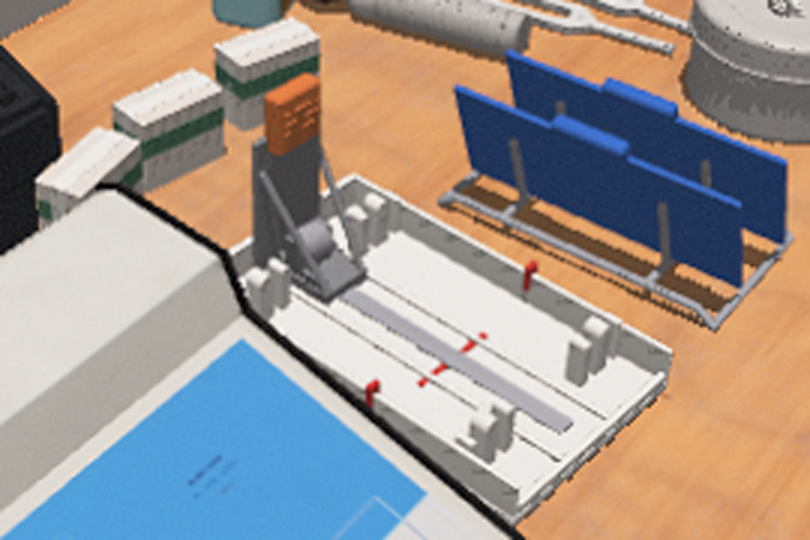

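The top view shows the tray spanning about (249–328, 234–355), the red mark at row ≈305, and the two dividers at columns ≈355 and 383 leaning left towards the tray. The packs are at row ≈182. I'll move over the instrument at height for a wrist view.

```bash
python3 -m jog '[[1,-10,-22,46,0],[1,-10,-22,46,0],[1,-10,-22,46,0],[1,-10,-22,46,0],[1,-10,-22,46,0],[1,-10,-22,46,0],[1,-10,-22,46,0],[1,-10,-22,46,0]]'; python3 -m jog '[[1,0,-45,16,0],[1,0,-45,16,0],[1,0,-45,16,0],[1,0,-45,16,0],[1,0,-45,16,0],[1,0,-45,16,0],[1,0,-45,16,0]]'
```

```text
time: 1.15
ee_pos: [478.7, 328.6, 325.5]
tcp_rot: [0.099, 0.7, -0.099, 0.7]
contact_force: [1.1, 0.9, -1.0]
gripper_width: 0.997
time: 2.02
ee_pos: [498.1, -5.3, 325.2]
tcp_rot: [0.099, 0.7, -0.099, 0.7]
contact_force: [0.7, 0.3, 0.2]
gripper_width: 1.001
```

```bash
python3 -m jog '[[1,0,-47,6,0],[1,0,-47,6,0],[1,0,-47,6,0],[1,0,-47,6,0],[1,0,-47,6,0],[1,0,-47,6,0],[1,0,-47,6,-5],[1,0,0,0,-5],[1,0,0,0,0]]'
python3 - <<'E'
from h import *
s=state(); im=snapshot('wrist'); cv2.imwrite('pics/w1.png',im[:,:,::-1])
import pickle; pickle.dump(s,open('w1.pkl','wb')); print(s['ee_pos'],Ro.from_quat(s['tcp_rot']).as_matrix().round(3).tolist(), s['q'].round(2))
E
```

```text
time: 3.15
ee_pos: [447.6, -331.8, 324.9]
tcp_rot: [0.038, 0.706, -0.037, 0.706]
contact_force: [0.5, -0.6, -0.0]
gripper_width: 0.998
[ 447.59549172 -331.80289714  324.87210413] [[-0.001, 0.107, 0.994], [0.001, 0.994, -0.107], [-1.0, 0.001, -0.001]] [ 0.53  0.34  0.1   1.54 -0.03  1.26  2.09]
```

View pics/w1.png

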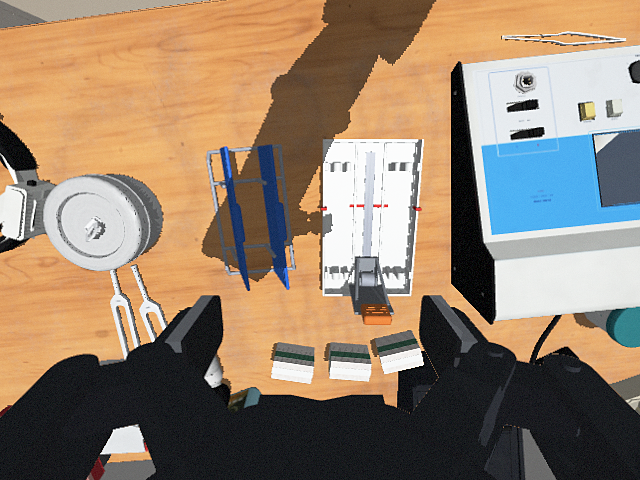

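The wrist view shows the tray at about (322–423, 140–297), the rack and dividers at (207–295, 145–292), and the orange tab at (377, 314). I'll enlarge both.

Run:
```python
from h import *
im=cv2.imread('pics/w1.png')[:,:,::-1]
crop(im,310,130,125,200,3,'pics/w1a.png')
crop(im,200,135,105,165,4,'pics/w1b.png')
crop(im,310,130,125,100,6,'pics/w1c.png')
crop(im,310,230,125,100,6,'pics/w1d.png')
```

```text
(no output)
```

View pics/w1c.png

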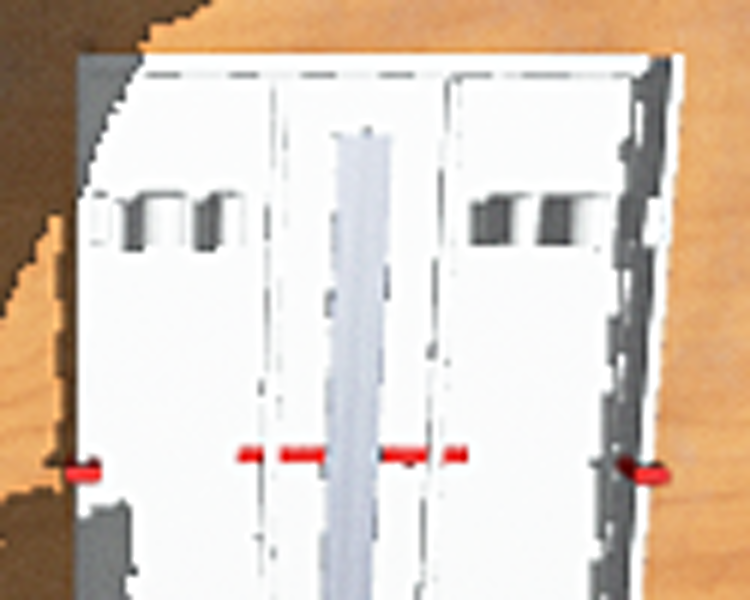

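View pics/w1d.png

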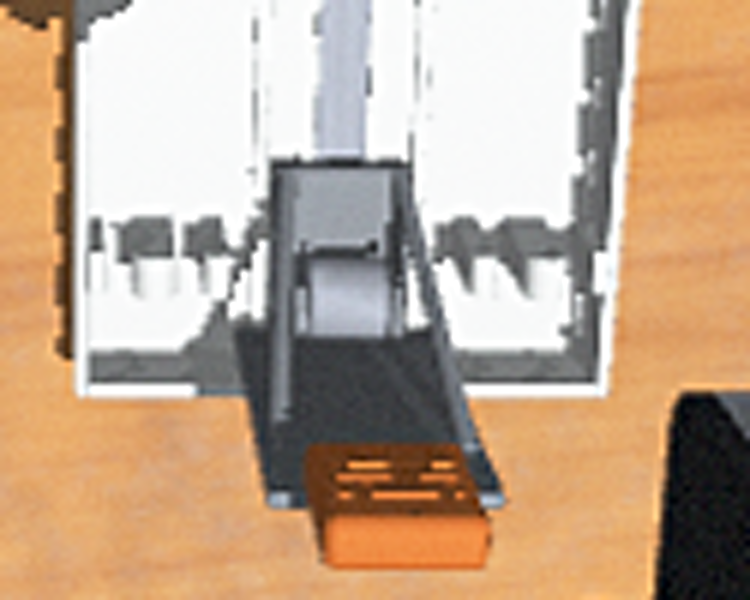

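View pics/w1b.png

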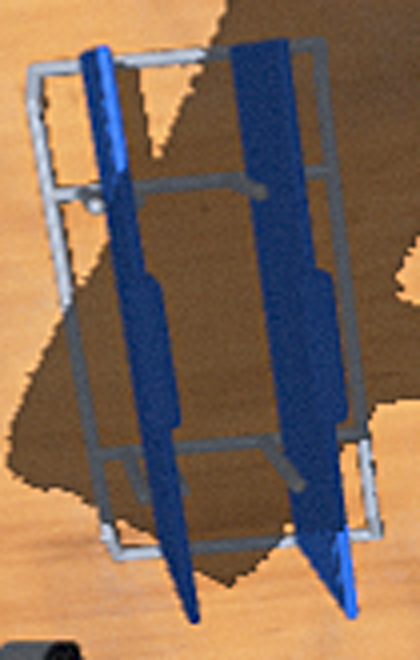

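```bash
cat > fit.py <<'E'
from h import *
from scipy.optimize import least_squares
def fit(obs,x0):
    # obs: list of (cam, local pts fn->world given p, pixels)
    def r(p): return np.concatenate([(proj(c,f(p))-px).ravel() for c,f,px in obs])
    s=least_squares(r,x0,x_scale=[10,10,.1][:len(x0)]); return s.x, r(s.x).reshape(-1,2)
def planar(L,tilt=0,z0=0):
    L=np.array(L,float)
    if tilt:
        a=np.radians(-tilt); L=L@Ro.from_euler('x',a).as_matrix().T
    L=L+[0,0,z0]
    return lambda p: L@Ro.from_euler('z',p[2]).as_matrix().T+[p[0],p[1],0]
E
python3 - <<'E'
from fit import *
import pickle
w=cam('wrist',pickle.load(open('w1.pkl','rb')))
def u(pts,x0,y0,k): return np.array([[x0+(a+.5)/k-.5,y0+(b+.5)/k-.5] for a,b in pts])
c=planar([[-105,62,28],[105,62,28],[105,-62,28],[-105,-62,28]])
pw=np.r_[u([[684,55]],310,130,6),u([[606,394],[78,394]],310,230,6),u([[77,55]],310,130,6)]
p,r=fit([(w,c,pw)],[480,-275,-.1]); print('tray w',p.round(3),r.round(1).tolist())
t=cam('top')
pt=u([[52,568],[92,220],[294,239],[262,588]],230,160,3)
p2,r=fit([(t,c,pt)],[480,-275,-.1]); print('tray t',p2.round(3),r.round(1).tolist())
for n,pts in (('right',[[108,46],[198,622]]),('left',[[288,40],[355,618]])):
    f=planar([[-85,2,74],[85,2,74]],20,12)
    q,r=fit([(w,f,u(pts,200,135,4))],[460,-400,-.1]); print(n,q.round(3),r.round(1).tolist())
# top: left divider top edges left corners
for n,pts in (('left',[[362,590],[364,290]]),('right',[[449,597],[449,295]])):
    f=planar([[-85,2,74],[85,2,74]],20,12)
    q,r=fit([(t,f,u(pts,230,160,3))],[460,-400,-.1]); print(n,q.round(3),r.round(1).tolist())
E
```

```text
tray w [ 4.81132e+02 -2.71312e+02 -1.05000e-01] [[0.3, -0.5], [0.5, 0.7], [-0.6, 0.8], [-0.3, -0.6]]
tray t [ 4.82347e+02 -2.71301e+02 -1.00000e-01] [[-0.2, 0.3], [-0.1, -0.5], [0.2, -0.6], [0.2, 0.7]]
right [ 4.52235e+02 -4.53983e+02 -2.10000e-02] [[-0.0, -0.5], [0.1, 0.7]]
left [ 4.55744e+02 -4.06082e+02 -2.60000e-02] [[-0.0, -0.5], [0.0, 0.6]]
left [ 4.56579e+02 -4.06076e+02 -2.60000e-02] [[-0.0, 1.2], [0.0, -1.2]]
right [ 4.52835e+02 -4.53874e+02 -2.90000e-02] [[-0.0, 0.9], [0.0, -0.9]]
```

Run:
```python
import station
print([ (k,getattr(station,k)) for k in dir(station) if not k.startswith('_') and not callable(getattr(station,k))])
```

```text
[('tcp_to_tips', 14.0)]
```

```bash
python3 -m jog '[[-0.25,0,0,0,-4.7],[-0.25,30,-49,10.5,0],[-0.25,50,0,0,0],[-0.25,50,0,0,0],[-0.25,50,0,0,0],[-0.25,0,0,0,0],[-0.25,0,0,0,0]]'
python3 - <<'E'
from h import *
s=state(); im=snapshot('wrist'); cv2.imwrite('pics/w2.png',im[:,:,::-1])
print(s['ee_pos'],Ro.from_quat(s['tcp_rot']).as_matrix()[:,1])
w=cam('wrist',s)
from fit import planar
for q in ([456,-406,-.026],[452.5,-454,-.026]):
    print(proj(w,planar([[-22,5,82],[22,5,82],[-22,-5,82],[22,-5,82]],20,12)(q)).round().tolist())
E
```

```text
time: 4.08
ee_pos: [458.3, -381.0, 147.1]
tcp_rot: [0.008, 0.706, -0.009, 0.708]
contact_force: [-0.7, 0.4, 0.0]
gripper_width: 0.373
[ 458.28264044 -381.02760188  147.12091605] [ 0.0232091   0.99972987 -0.0012307 ]
[[334.0, 229.0], [333.0, 298.0], [318.0, 230.0], [318.0, 301.0]]
[[251.0, 225.0], [255.0, 294.0], [233.0, 226.0], [238.0, 297.0]]
```

View pics/w2.png

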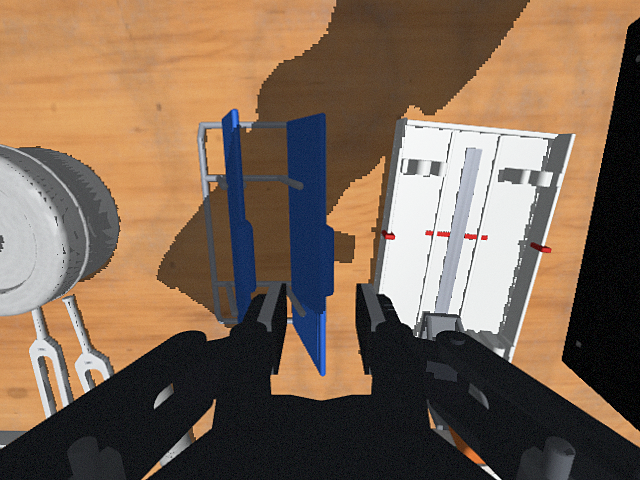

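The bead's right edge is seen at (333, 226–296) against a prediction of (333, 229–298), so the estimate holds. I'll descend and grip.

```bash
python3 -m jog '[[-0.25,40,0,-1,0],[-0.25,29,0,0,0],[-0.25,0,0,0,0],[-1,0,0,0,0],[-1,0,0,0,0],[-1,0,0,0,0],[-1,0,0,0,0]]'
python3 - <<'E'
from h import *
s=state(); im=snapshot('wrist'); cv2.imwrite('pics/w3.png',im[:,:,::-1])
print(s['ee_pos'],s['contact_force'],s['gripper_width'])
E
```

```text
time: 5.0
ee_pos: [457.5, -384.2, 79.4]
tcp_rot: [0.006, 0.705, -0.011, 0.709]
contact_force: [-1.3, -4.8, 7.6]
gripper_width: 0.135
[ 457.47826793 -384.21983144   79.39476525] [-1.2822017  -4.79750427  7.58074841] 0.13498622781167566
```

View pics/w3.png

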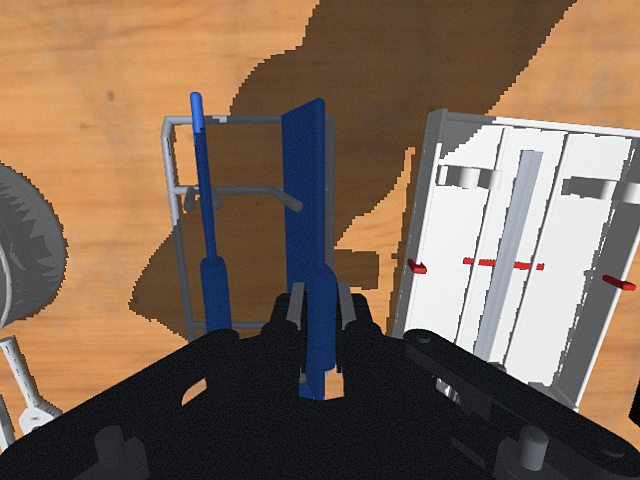

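```bash
python3 -m jog '[[-1,-14,5,0,0],[-1,-14,5,0,0],[-1,-14,5,0,0],[-1,-14,5,0,0],[-1,-14,5,0,0],[-1,-25,2,0,0],[-1,-40,0,0,0],[-1,0,0,0,0]]'
python3 - <<'E'
from h import *
s=state(); im=snapshot('wrist'); cv2.imwrite('pics/w4.png',im[:,:,::-1])
print(s['ee_pos'],s['contact_force'],s['gripper_width'])
E
```

```text
time: 6.05
ee_pos: [458.3, -354.0, 214.9]
tcp_rot: [0.007, 0.705, -0.009, 0.709]
contact_force: [-0.1, -0.6, -0.6]
gripper_width: 0.103
[ 458.32727838 -353.97488612  214.93790082] [-0.14565554 -0.63528492 -0.58448896] 0.10324798329877857
```

View pics/w4.png

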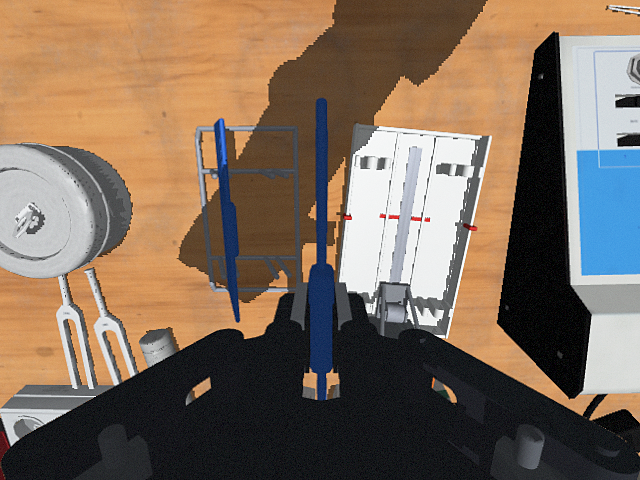

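```bash
python3 -m jog '[[-1,0,0,0,4.5],[-1,0,40.2,5,0],[-1,0,40.2,5,0],[-1,0,40.2,5,0],[-1,30,0,0,0],[-1,50,0,0,0],[-1,10,0,0,0],[-1,0,0,0,0],[-1,0,0,0,0]]'
python3 - <<'E'
from h import *
import pickle
s=state(); im=snapshot('wrist'); cv2.imwrite('pics/w5.png',im[:,:,::-1]); pickle.dump(s,open('w5.pkl','wb'))
im2=snapshot('top');cv2.imwrite('pics/t5.png',im2[:,:,::-1])
im3=snapshot('scene');cv2.imwrite('pics/s5.png',im3[:,:,::-1])
print(s['ee_pos'],s['contact_force'],s['gripper_width'],Ro.from_quat(s['tcp_rot']).as_matrix()[:,1])
crop(im2,230,160,190,210,3,'pics/t5c.png')
crop(im3,210,190,270,200,3,'pics/s5c.png')
E
```

```text
time: 7.22
ee_pos: [484.8, -235.9, 122.7]
tcp_rot: [0.036, 0.705, -0.036, 0.707]
contact_force: [0.1, 0.5, -0.4]
gripper_width: 0.103
[ 484.82564232 -235.86219173  122.70447591] [ 0.11571926  0.52631002 -0.38829709] 0.10279578695543536 [ 1.01905923e-01  9.94793832e-01 -6.44174614e-04]
```

View pics/w5.png

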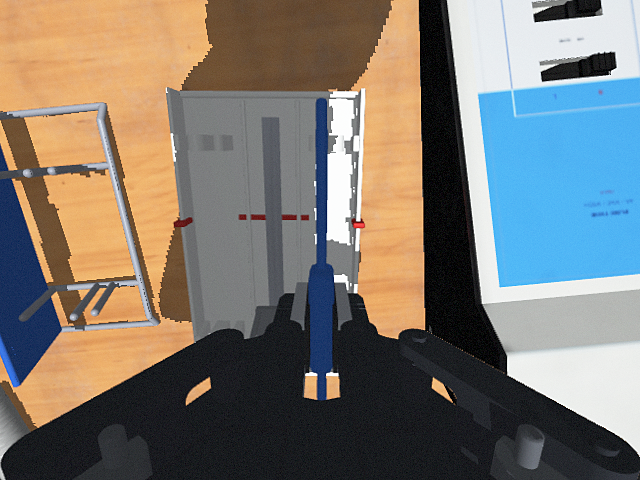

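View pics/t5c.png

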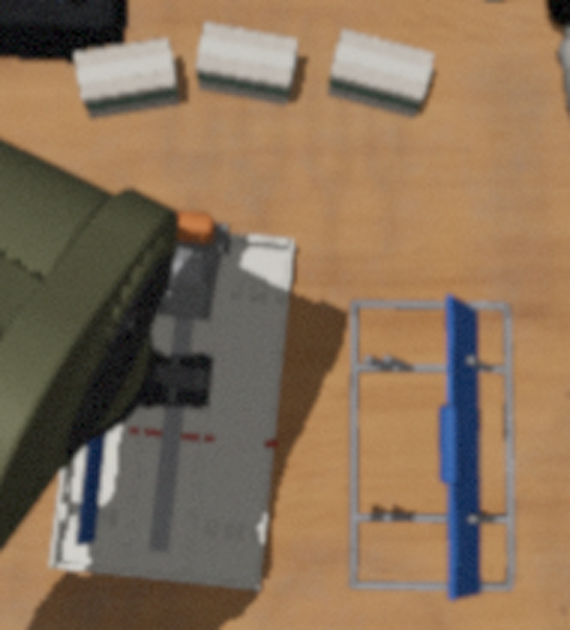

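View pics/s5c.png

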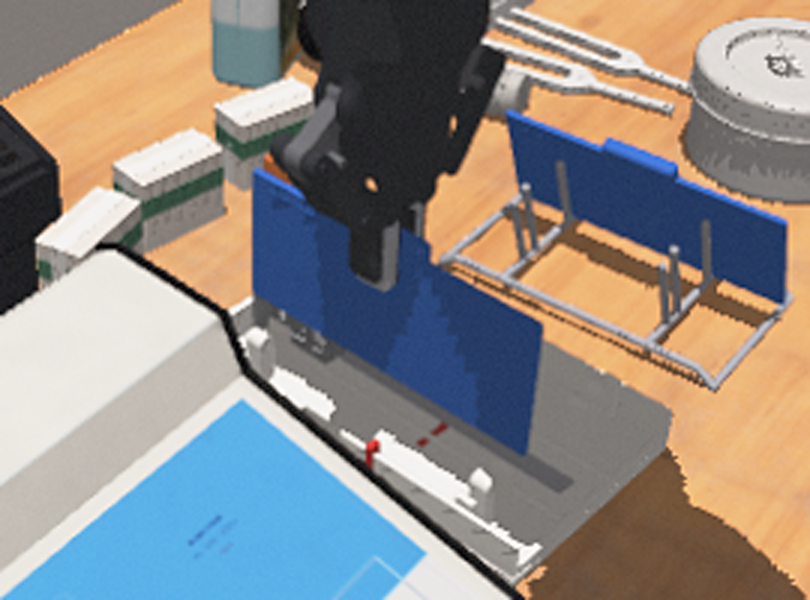

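Run:
```python
from fit import *
import pickle
w=cam('wrist',pickle.load(open('w5.pkl','rb')))
im=cv2.imread('pics/w5.png')[:,:,::-1]
crop(im,160,80,220,130,3.6,'pics/w5a.png')
T=planar([[-105,62,28],[-105,-62,28],[-72,36,37],[-77,36,37],[-77,39,37],[-77,33,37],[-77,-36,37],[-77,-33,37],[-77,-39,37]])([481.5,-271.3,-.102])
p=proj(w,T); print(p.round(1).tolist()); print(((p-[160,80])*3.6).round().tolist())
print(atz(w,[[321,98]],125), T[2])
```

```text
[[364.1, 86.4], [162.3, 86.5], [321.6, 142.3], [321.6, 133.8], [326.5, 133.8], [316.7, 133.8], [203.7, 133.8], [208.6, 133.8], [198.8, 133.8]]
[[735.0, 23.0], [8.0, 24.0], [582.0, 224.0], [582.0, 194.0], [600.0, 194.0], [564.0, 194.0], [157.0, 194.0], [175.0, 194.0], [140.0, 194.0]]
[[ 399.01076916 -226.96594097  125.        ]] [ 413.53985545 -228.15583756   37.        ]
```

View pics/w5a.png

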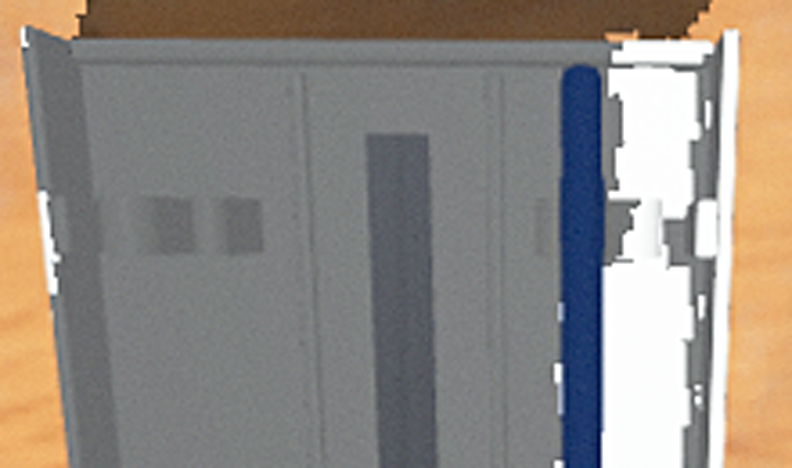

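The divider sits edge-on at column 321. The comb and wall features put the slot about 0.9 mm further along +y, so I'll shift by that and lower in steps.

```bash
python3 -m jog '[[-1,6,0.9,0,0],[-1,6,0,0,0],[-1,6,0,0,0],[-1,4,0,0,0],[-1,0,0,0,0]]'; python3 -m jog '[[-1,5,0,0,0],[-1,5,0,0,0],[-1,0,0,0,0]]'
```

```text
time: 8.0
ee_pos: [484.1, -235.1, 99.0]
tcp_rot: [0.036, 0.706, -0.036, 0.706]
contact_force: [0.2, -2.5, -1.7]
gripper_width: 0.105
time: 8.38
ee_pos: [484.0, -234.8, 88.9]
tcp_rot: [0.036, 0.706, -0.036, 0.706]
contact_force: [-0.2, -3.8, -1.7]
gripper_width: 0.102
```

```bash
python3 -m jog '[[-1,4,-0.5,0,0],[-1,3,0,0,0],[-1,0,0,0,0]]'
python3 - <<'E'
from h import *
im3=snapshot('scene')
crop(im3,210,190,270,200,3,'pics/s6c.png')
E
```

```text
time: 8.75
ee_pos: [484.2, -235.0, 82.1]
tcp_rot: [0.036, 0.706, -0.036, 0.706]
contact_force: [0.3, -2.7, -1.3]
gripper_width: 0.104
```

View pics/s6c.png

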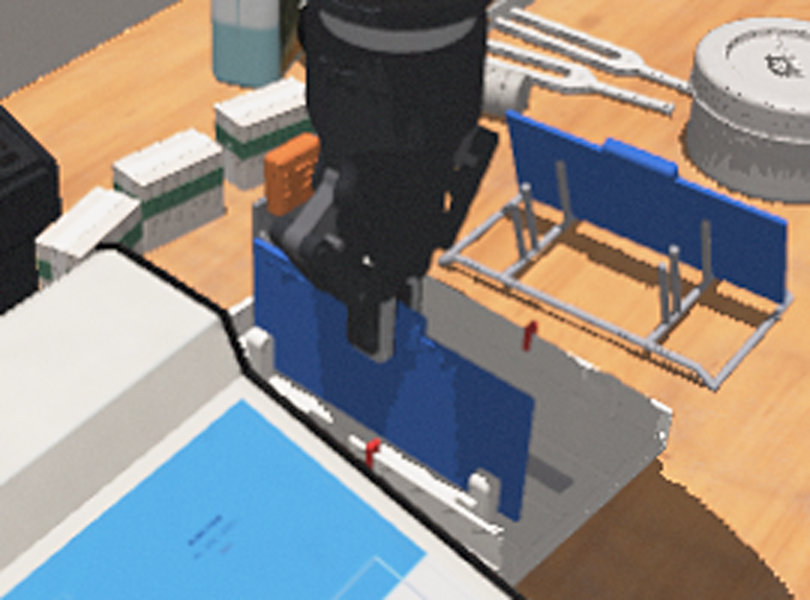

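Seated in the slot; continue down until the floor is felt.

```bash
python3 -m jog '[[-1,2,0,0,0],[-1,0,0,0,0]]';python3 -m jog '[[-1,2,0,0,0],[-1,0,0,0,0]]'
```

```text
time: 9.05
ee_pos: [484.1, -235.0, 80.3]
tcp_rot: [0.036, 0.706, -0.036, 0.706]
contact_force: [-0.3, -3.1, 0.4]
gripper_width: 0.103
time: 9.3
ee_pos: [484.1, -235.0, 78.2]
tcp_rot: [0.036, 0.706, -0.036, 0.706]
contact_force: [-1.1, -3.2, 1.2]
gripper_width: 0.106
```

```bash
python3 -m jog '[[-1,1.5,0,0,0],[-1,0,0,0,0]]';python3 -m jog '[[-1,1.5,0,0,0],[-1,0,0,0,0]]'
```

```text
time: 9.55
ee_pos: [484.2, -235.0, 77.1]
tcp_rot: [0.036, 0.706, -0.036, 0.706]
contact_force: [-1.4, -3.2, 5.4]
gripper_width: 0.1
time: 9.8
ee_pos: [484.2, -235.2, 77.1]
tcp_rot: [0.036, 0.706, -0.036, 0.707]
contact_force: [-5.3, -0.5, 20.0]
gripper_width: 0.107
```

```bash
python3 -m jog '[[-0.25,0,0,0,0],[-0.25,0,0,0,0],[-0.25,0,0,0,0],[-0.25,-30,0,0,0],[-0.25,-50,0,0,0],[-0.25,-50,0,0,0],[-0.25,0,0,0,0]]'
python3 - <<'E'
from h import *
import pickle
s=state(); im=snapshot('wrist'); cv2.imwrite('pics/w6.png',im[:,:,::-1]); pickle.dump(s,open('w6.pkl','wb'))
print(s['ee_pos'],Ro.from_quat(s['tcp_rot']).as_matrix()[:,1])
im3=snapshot('scene')
crop(im3,210,190,270,200,3,'pics/s7c.png')
E
```

```text
time: 10.68
ee_pos: [485.9, -235.7, 208.9]
tcp_rot: [0.035, 0.704, -0.037, 0.709]
contact_force: [-0.3, 0.1, -1.5]
gripper_width: 0.376
[ 485.93425035 -235.70201794  208.85818957] [ 0.10146381  0.99483734 -0.00194147]
```

View pics/w6.png

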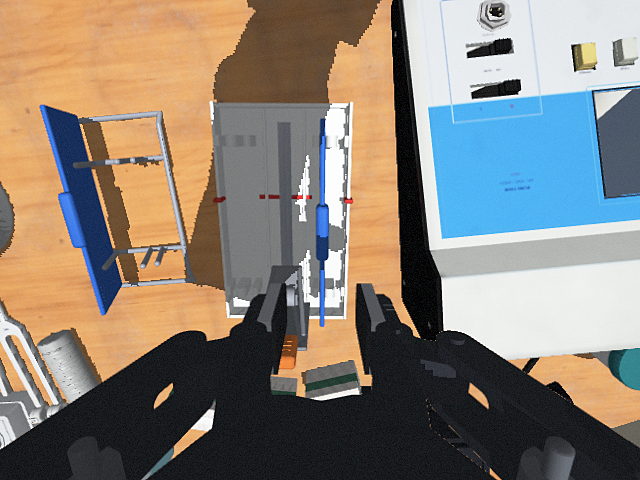

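View pics/s7c.png

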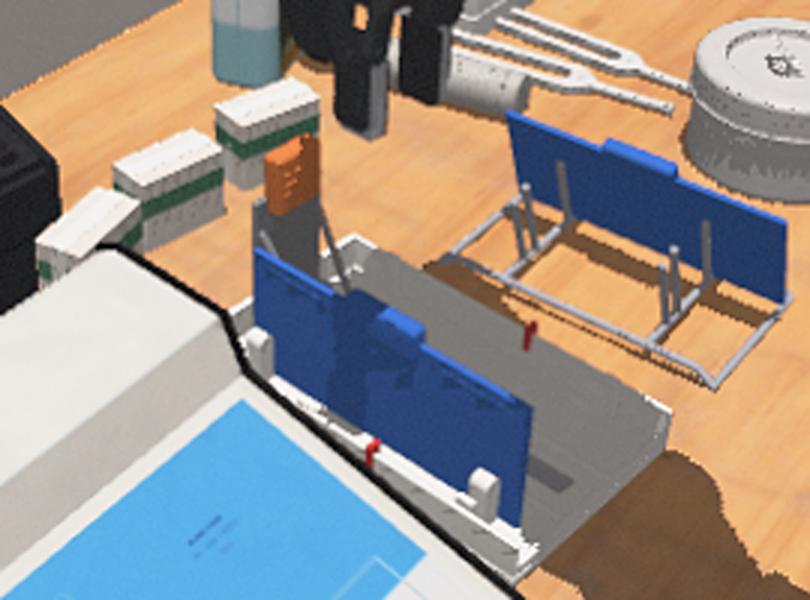

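Divider 1 stands in the slot (top edge straight at column 322). Now divider 2.

```bash
python3 -m jog '[[-0.25,0,0,0,-4.4],[-0.25,0,-48.5,-7,0],[-0.25,0,-48.5,-7,0],[-0.25,0,-48.5,-7,0],[-0.25,0,-48.5,-7,0],[-0.25,40,0,0,0],[-0.25,22,0,0,0],[-0.25,0,0,0,0]]'
python3 - <<'E'
from h import *
s=state(); im=snapshot('wrist'); cv2.imwrite('pics/w7.png',im[:,:,::-1])
print(s['ee_pos'],Ro.from_quat(s['tcp_rot']).as_matrix()[:,1])
w=cam('wrist',s)
from fit import planar
for q in ([452.5,-454,-.026],):
    print(proj(w,planar([[-22,5,82],[22,5,82],[-85,2,74],[85,2,74]],20,12)(q)).round().tolist())
E
```

```text
time: 11.78
ee_pos: [449.7, -426.6, 139.7]
tcp_rot: [0.011, 0.709, -0.007, 0.705]
contact_force: [0.7, 0.2, -0.0]
gripper_width: 0.375
[ 449.68049551 -426.63594207  139.66961659] [0.02497195 0.99967693 0.00473619]
[[330.0, 241.0], [329.0, 312.0], [320.0, 124.0], [320.0, 392.0]]
```

View pics/w7.png

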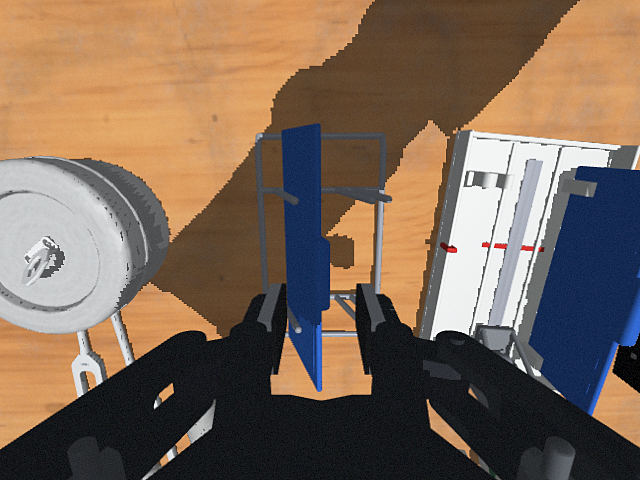

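Prediction and picture agree (near top corner at (320, 124), bead edge at 329).

```bash
python3 -m jog '[[-0.25,0,0,0,0],[-0.25,0,0,0,0]]'; python3 -m jog '[[-0.25,40,0,0,0],[-0.25,29,0,0,0],[-0.25,0,0,0,0]]'
```

```text
time: 12.08
ee_pos: [451.7, -428.4, 144.3]
tcp_rot: [0.008, 0.707, -0.009, 0.707]
contact_force: [0.0, 1.3, -0.0]
gripper_width: 0.376
time: 12.45
ee_pos: [450.4, -427.3, 73.0]
tcp_rot: [0.01, 0.708, -0.008, 0.706]
contact_force: [-0.2, 0.2, 0.8]
gripper_width: 0.37
```

```bash
python3 -m jog '[[-0.25,-2.5,-0.6,0,0],[-0.25,0,0,0,0],[-1,0,0,0,0],[-1,0,0,0,0],[-1,0,0,0,0],[-1,0,0,0,0]]'; python3 -m jog '[[-1,-14,5,0,0],[-1,-14,5,0,0],[-1,-14,5,0,0],[-1,-14,5,0,0],[-1,-14,5,0,0],[-1,-25,2,0,0],[-1,-40,0,0,0],[-1,0,0,0,0],[-1,0,0,0,0]]'
```

```text
time: 13.2
ee_pos: [451.8, -432.2, 78.9]
tcp_rot: [0.007, 0.706, -0.011, 0.708]
contact_force: [-1.1, -4.5, 6.1]
gripper_width: 0.135
time: 14.32
ee_pos: [451.7, -401.1, 211.5]
tcp_rot: [0.009, 0.707, -0.008, 0.707]
contact_force: [-0.9, 0.7, -0.9]
gripper_width: 0.102
```

```bash
python3 -m jog '[[-1,0,0,0,4.4],[-1,0,48.3,7.5,0],[-1,0,48.3,7.5,0],[-1,40,0,0,0],[-1,40,0,0,0],[-1,9,0,0,0],[-1,0,0,0,0],[-1,0,0,0,0]]'
python3 - <<'E'
from h import *
import pickle
s=state(); im=snapshot('wrist'); cv2.imwrite('pics/w8.png',im[:,:,::-1]); pickle.dump(s,open('w8.pkl','wb'))
w=cam('wrist',s)
print(s['ee_pos'],s['contact_force'],s['gripper_width'],Ro.from_quat(s['tcp_rot']).as_matrix()[:,1])
crop(im,210,80,220,130,3.6,'pics/w8a.png')
from fit import planar
T=planar([[-105,62,28],[-105,-62,28],[-77,-36,37],[-77,-39,37],[-77,-27,37],[-77,-27,8],[-77,-20,8]])([481.5,-270.9,-.102])
p=proj(w,T); print(((p-[210,80])*3.6).round().tolist())
E
```

```text
time: 15.32
ee_pos: [477.2, -307.8, 124.0]
tcp_rot: [0.036, 0.706, -0.036, 0.707]
contact_force: [0.6, -0.2, -0.5]
gripper_width: 0.1
[ 477.2069074  -307.83561443  124.01846027] [ 0.56715404 -0.2067829  -0.50775437] 0.10037586957296016 [ 1.01957921e-01  9.94788354e-01 -8.44065262e-04]
[[978.0, 28.0], [255.0, 26.0], [406.0, 195.0], [389.0, 195.0], [459.0, 195.0], [452.0, 199.0], [488.0, 199.0]]
```

View pics/w8.png

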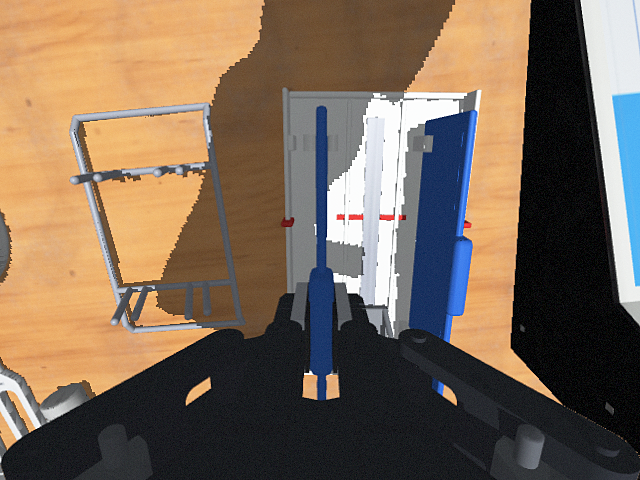

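View pics/w8a.png

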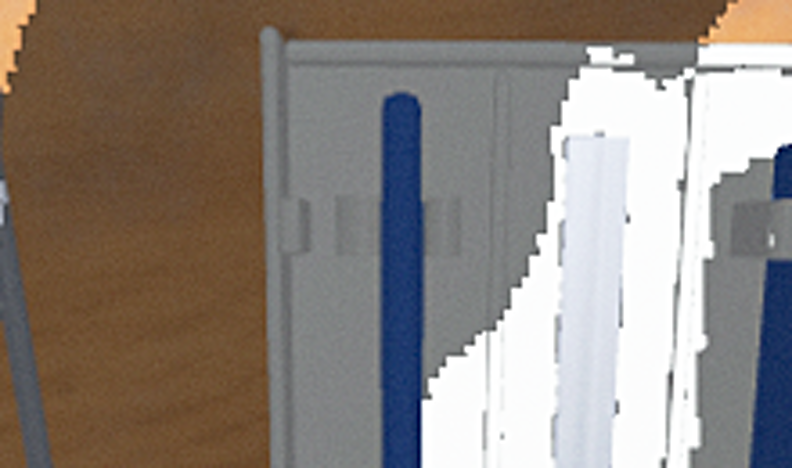

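```bash
python3 -m jog '[[-1,6,1.1,0,0],[-1,6,0,0,0],[-1,6,0,0,0],[-1,5,0,0,0],[-1,0,0,0,0]]'; python3 -m jog '[[-1,6,0,0,0],[-1,6,0,0,0],[-1,6,0,0,0],[-1,0,0,0,0]]'
```

```text
time: 16.0
ee_pos: [476.6, -306.7, 99.4]
tcp_rot: [0.036, 0.706, -0.036, 0.706]
contact_force: [0.2, -1.6, -0.9]
gripper_width: 0.099
time: 16.5
ee_pos: [476.7, -306.4, 81.2]
tcp_rot: [0.036, 0.706, -0.036, 0.706]
contact_force: [0.6, -3.8, -1.7]
gripper_width: 0.102
```

```bash
python3 -m jog '[[-1,2,-0.4,0,0],[-1,1.5,0,0,0],[-1,0,0,0,0]]';python3 -m jog '[[-1,1.5,0,0,0],[-1,0,0,0,0]]'
```

```text
time: 16.88
ee_pos: [476.8, -306.7, 78.9]
tcp_rot: [0.036, 0.706, -0.036, 0.706]
contact_force: [-1.4, -2.3, 5.2]
gripper_width: 0.1
time: 17.12
ee_pos: [476.8, -306.9, 78.8]
tcp_rot: [0.036, 0.706, -0.036, 0.707]
contact_force: [-4.5, -0.7, 19.1]
gripper_width: 0.099
```

```bash
python3 -m jog '[[-0.25,0,0,0,0],[-0.25,0,0,0,0],[-0.25,0,0,0,0],[-0.25,-30,0,0,0],[-0.25,-50,0,0,0],[-0.25,-50,0,0,0],[-0.25,0,0,0,0],[-0.25,0,0,0,0]]'
python3 - <<'E'
from h import *
import pickle
s=state(); im=snapshot('wrist'); cv2.imwrite('pics/w9.png',im[:,:,::-1]); pickle.dump(s,open('w9.pkl','wb'))
print(s['ee_pos'],Ro.from_quat(s['tcp_rot']).as_matrix()[:,1])
im3=snapshot('scene'); cv2.imwrite('pics/s9.png',im3[:,:,::-1])
crop(im3,210,190,270,200,3,'pics/s9c.png')
crop(im,210,80,220,180,3.3,'pics/w9c.png')
c=cam('scene')
from fit import planar
for y in (36,-36):
  for z in (8,12): print(y,z,((proj(c,planar([[-85,y,74+z],[85,y,74+z],[-85,y,z]])([481.5,-270.9,-.102]))-[210,190])*3).round().tolist())
E
```

```text
time: 18.12
ee_pos: [476.4, -306.1, 206.2]
tcp_rot: [0.036, 0.706, -0.036, 0.706]
contact_force: [-0.5, -0.3, -0.7]
gripper_width: 0.378
[ 476.39810579 -306.07396536  206.18488745] [1.01301788e-01 9.94855583e-01 5.63335489e-04]
36 8 [[531.0, 406.0], [253.0, 245.0], [517.0, 526.0]]
36 12 [[532.0, 399.0], [253.0, 238.0], [518.0, 520.0]]
-36 8 [[624.0, 329.0], [351.0, 185.0], [606.0, 447.0]]
-36 12 [[625.0, 322.0], [351.0, 179.0], [607.0, 441.0]]
```

View pics/w9c.png

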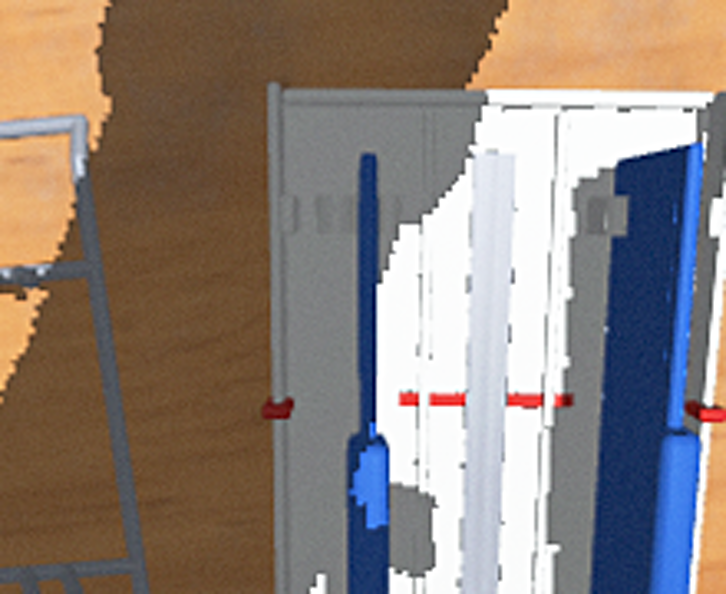

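View pics/s9c.png

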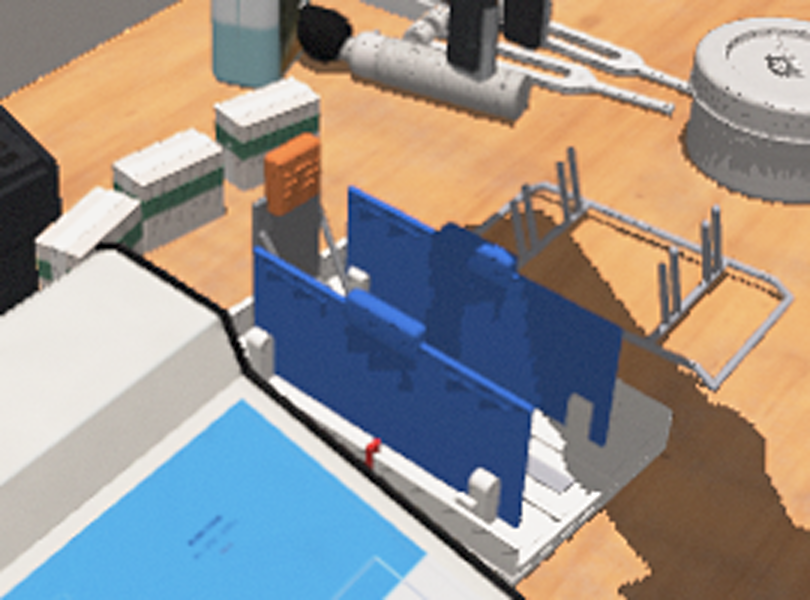

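Run:
```python
from fit import *
import pickle
def tr(X,p=(481.5,-270.9,-.102)):
    return (X-[p[0],p[1],0])@Ro.from_euler('z',p[2]).as_matrix()
def u(pts,x0,y0,k): return np.array([[x0+(a+.5)/k-.5,y0+(b+.5)/k-.5] for a,b in pts])
for n,pts in (('w1',u([[250,455],[455,455]],310,130,6)),('w9',u([[410,400],[560,400]],210,80,3.3)),('w5',[[240.5,217],[305,217]])):
    w=cam('wrist',pickle.load(open(n+'.pkl','rb'))); print(n,'mark',tr(atz(w,pts,8.5)).round(1).tolist())
    print('  clips', tr(atz(w,{'w1':u([[83,472],[652,475]],310,130,6),'w9':u([[278,408],[705,411]],210,80,3.3),'w5':[[182,223],[357,224]]}[n],30)).round(1).tolist())
t=cam('top'); print('top',tr(atz(t,u([[135,431],[210,439]],230,160,3),8.5)).round(1).tolist())
# tab: top view top face at z=119 
w=cam('wrist',pickle.load(open('w1.pkl','rb')))
# w1d: near-top edge row 515 (bright top face 515..568, cols 325..490)
print('tab top corners', tr(atz(w,u([[325,515],[490,515],[325,568],[490,568]],310,230,6),119)).round(1).tolist())
print('paddle top', tr(atz(w,u([[270,500],[500,500]],310,230,6),85)).round(1).tolist())
print('top tab', tr(atz(t,u([[155,212],[214,213],[155,240],[212,242]],230,160,3),[119,119,119,119])).round(1).tolist())
```

```text
w1 mark [[-19.2, -23.1, 8.5], [-19.1, 22.8, 8.5]]
  clips [[-19.5, -60.7, 30.0], [-18.5, 61.0, 30.0]]
w9 mark [[-18.9, -22.7, 8.5], [-19.0, 22.0, 8.5]]
  clips [[-20.1, -60.2, 30.0], [-19.6, 58.8, 30.0]]
w5 mark [[-18.9, -24.3, 8.5], [-19.0, 23.4, 8.5]]
  clips [[-19.4, -59.1, 30.0], [-18.9, 59.7, 30.0]]
top [[-18.6, 23.1, 8.5], [-18.9, -22.7, 8.5]]
tab top corners [[84.8, -16.6, 119.0], [84.9, 14.1, 119.0], [95.9, -16.2, 119.0], [96.0, 14.7, 119.0]]
paddle top [[100.0, -23.1, 85.0], [100.2, 23.8, 85.0]]
top tab [[95.6, 15.9, 119.0], [98.1, -16.3, 119.0], [80.1, 14.2, 119.0], [82.0, -16.8, 119.0]]
```

Both dividers match the fully-down projection: corners at (531, 405) and (621, 330), against predicted (531, 406) and (624, 329). The mark lies at tray x = −19.0 in four views. The tab centre is at x ≈ 90.4, so the travel is about 115 mm. Next I'll turn the jaws along the tray.

```bash
python3 -c "
from h import *
print(state()['q'].round(2))"; python3 -m jog '[[-0.2,0,0,0,-10],[-0.2,0,0,0,-10]]';  python3 -c "
from h import *
print(state()['q'].round(2))"
```

```text
[ 0.45  0.45  0.11  1.72 -0.06  0.98  2.06]
time: 18.48
ee_pos: [476.2, -306.0, 205.2]
tcp_rot: [-0.089, 0.702, 0.09, 0.701]
contact_force: [-0.5, -0.9, 0.1]
gripper_width: 0.4
[ 0.52  0.45  0.02  1.72 -0.01  0.98  2.36]
```

Turning that way runs into the joint range, so I'll go the other way round.

```bash
python3 -m jog '[[-0.2,0,0,0,10],[-0.2,0,0,0,10],[-0.2,0,0,0,10],[-0.2,0,0,0,10],[-0.2,0,0,0,10],[-0.2,0,0,0,10],[-0.2,0,0,0,10],[-0.2,0,0,0,10],[-0.2,0,0,0,10],[-0.2,0,0,0,10]]'; python3 -m jog '[[-0.2,0,0,0,10],[-0.2,0,0,0,0],[-0.2,0,0,0,0]]';  python3 -c "
from h import *
s=state();print(s['q'].round(2),s['ee_pos'],Ro.from_quat(s['tcp_rot']).as_matrix().round(4).tolist())"
```

```text
time: 19.73
ee_pos: [476.1, -306.1, 205.2]
tcp_rot: [0.483, 0.517, -0.483, 0.516]
contact_force: [0.5, 0.3, -1.0]
gripper_width: 0.403
time: 20.1
ee_pos: [476.5, -306.3, 206.0]
tcp_rot: [-0.524, -0.475, 0.524, -0.474]
contact_force: [0.1, -0.6, -0.1]
gripper_width: 0.4
[ 0.18  0.5   0.54  1.72 -0.29  1.    0.73] [ 476.47982669 -306.28662758  206.02432766] [[-0.0014, 0.9952, -0.0978], [0.0004, -0.0978, -0.9952], [-1.0, -0.0014, -0.0003]]
```

```bash
python3 -m jog '[[-0.2,0,46,-17.7,0],[-0.2,0,46,-17.7,0],[-0.2,40,0,0,0],[-0.2,10,0,0,0],[-0.2,0,0,0,0],[-0.2,0,0,0,0]]'
python3 - <<'E'
from h import *
import pickle
s=state(); im=snapshot('wrist'); cv2.imwrite('pics/w10.png',im[:,:,::-1]); pickle.dump(s,open('w10.pkl','wb'))
print(s['ee_pos'],Ro.from_quat(s['tcp_rot']).as_matrix()[:,1])
w=cam('wrist',s)
from fit import planar
print(proj(w,planar([[84.4,16,119],[96.4,16,119],[84.4,-16,119],[96.4,-16,119]])([481.5,-270.9,-.102])).round().tolist())
E
```

```text
time: 20.85
ee_pos: [571.7, -281.7, 158.3]
tcp_rot: [0.525, 0.473, -0.525, 0.474]
contact_force: [0.9, -0.4, -0.0]
gripper_width: 0.4
[ 571.74118726 -281.70753491  158.28092972] [ 0.99475017 -0.10231938  0.00168668]
[[309.0, 249.0], [332.0, 249.0], [309.0, 304.0], [331.0, 304.0]]
```

View pics/w10.png

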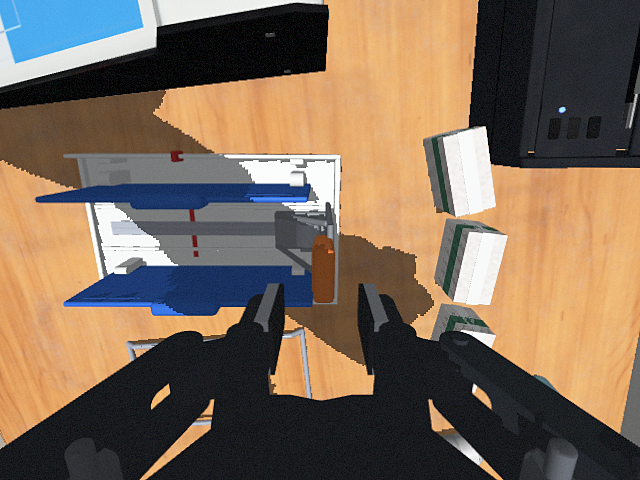

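```bash
python3 -m jog '[[-0.2,30,0,-1,0],[-0.2,24,0,0,0],[-0.2,0,0,0,0],[-0.2,0,0,0,0]]'
python3 - <<'E'
from h import *
s=state(); im=snapshot('wrist'); cv2.imwrite('pics/w11.png',im[:,:,::-1])
im=snapshot('scene'); crop(im,210,190,270,200,3,'pics/s11.png')
E
```

```text
time: 21.4
ee_pos: [572.5, -280.4, 104.4]
tcp_rot: [0.525, 0.473, -0.525, 0.475]
contact_force: [-0.5, 0.5, 0.1]
gripper_width: 0.404
```

View pics/w11.png

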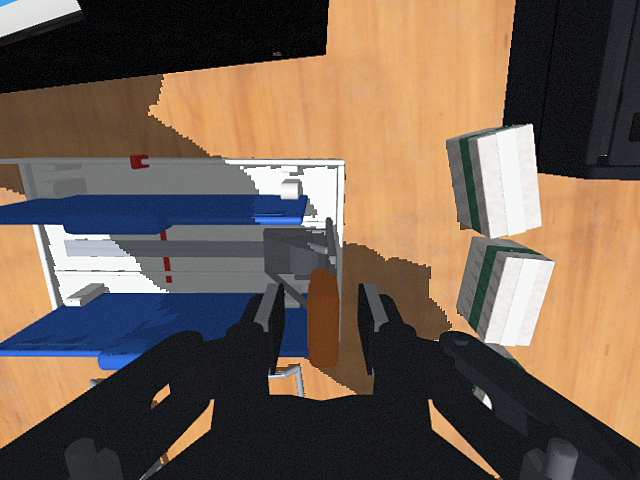

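View pics/s11.png

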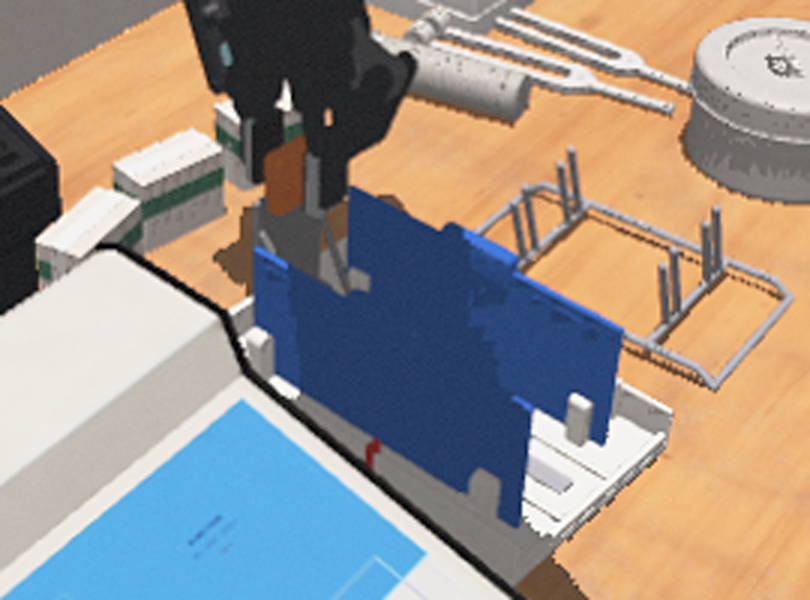

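The fingers straddle the orange tab (columns 308–338, with the fingers at 283 and 358). Now closing.

```bash
python3 -m jog '[[-1,0,0,0,0],[-1,0,0,0,0],[-1,0,0,0,0],[-1,0,0,0,0],[-1,0,0,0,0]]'; python3 -c "
from h import *
s=state();X=s['ee_pos'];print(X,((X-[481.5,-270.9,0])@Ro.from_euler('z',-.102).as_matrix()).round(2))"
```

```text
time: 22.12
ee_pos: [573.4, -280.1, 103.9]
tcp_rot: [0.525, 0.473, -0.524, 0.475]
contact_force: [4.2, -0.9, 6.3]
gripper_width: 0.134
[ 573.38749067 -280.06771359  103.85782149] [ 92.34   0.24 103.86]
```

```bash
python3 -m jog '[[-1,0,-8,0,0],[-1,0,-16,0,0],[-1,0,-18,0,0],[-1,0,-18,0,0],[-1,0,-18,0,0],[-1,0,-16,0,0],[-1,0,-10,0,0],[-1,0,-6,0,0],[-1,0,0,0,0],[-1,0,0,0,0]]'
python3 - <<'E'
from h import *
import pickle
s=state();X=s['ee_pos'];print(((X-[481.5,-270.9,0])@Ro.from_euler('z',-.102).as_matrix()).round(2),Ro.from_quat(s['tcp_rot']).as_matrix()[:,1].round(4))
im=snapshot('wrist'); cv2.imwrite('pics/w12.png',im[:,:,::-1]); pickle.dump(s,open('w12.pkl','wb'))
im=snapshot('scene'); crop(im,210,190,270,200,3,'pics/s12.png')
im=snapshot('top'); crop(im,230,160,190,210,3,'pics/t12.png')
E
```

```text
time: 23.38
ee_pos: [465.0, -268.3, 103.8]
tcp_rot: [0.526, 0.473, -0.524, 0.475]
contact_force: [8.2, 2.0, 5.3]
gripper_width: 0.128
[-16.63   0.88 103.82] [ 0.9949 -0.1007  0.0047]
```

View pics/w12.png

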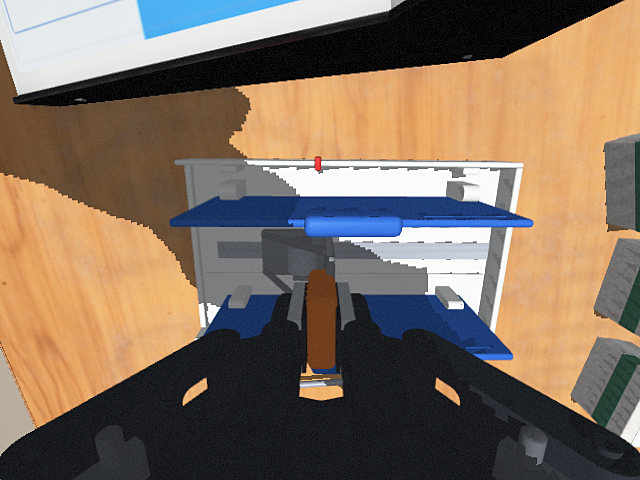

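View pics/s12.png

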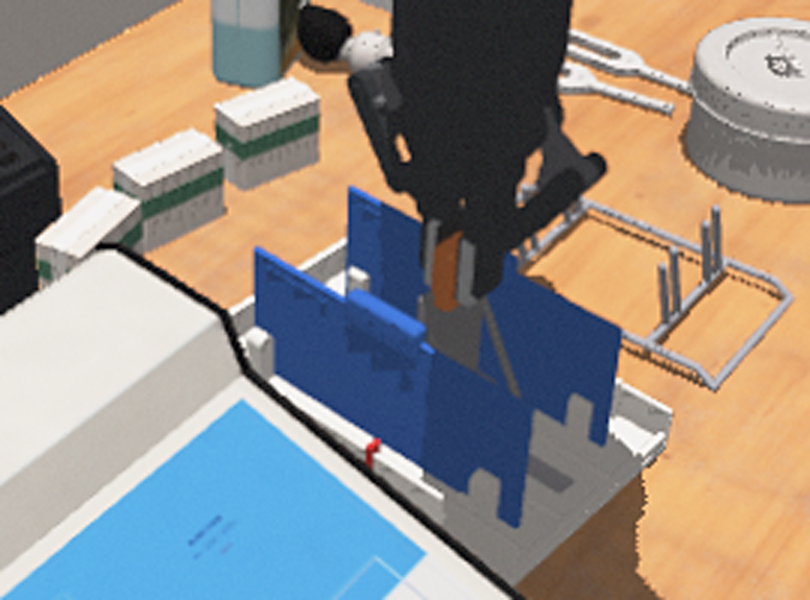

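View pics/t12.png

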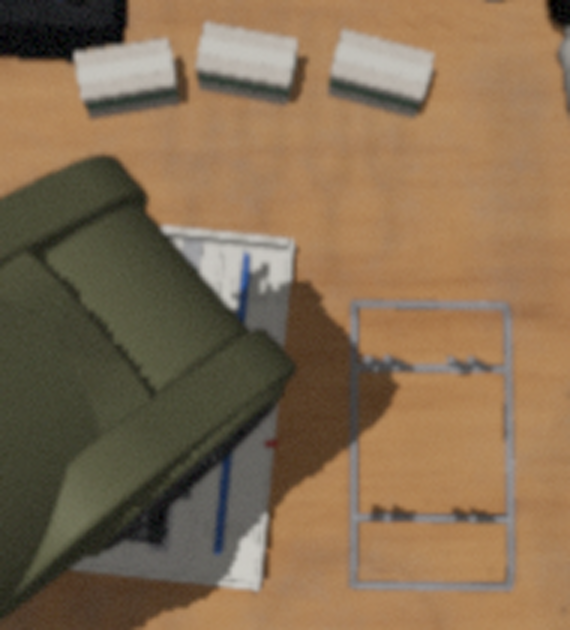

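Run:
```python
from fit import *
import pickle
im=cv2.imread('pics/w12.png')[:,:,::-1]; crop(im,230,140,180,150,4.4,'pics/w12c.png')
w=cam('wrist',pickle.load(open('w12.pkl','rb')))
f=lambda X:((X-[481.5,-270.9,0])@Ro.from_euler('z',-.102).as_matrix()).round(1)
print(f(atz(w,[[318,158],[318,168]],[32,28])), f(atz(w,[[177,161],[522,163]],28)))
```

```text
[[-18.2  63.6  32. ]
 [-18.2  57.6  28. ]] [[-102.    61.6   28. ]
 [ 104.    61.    28. ]]
```

View pics/w12c.png

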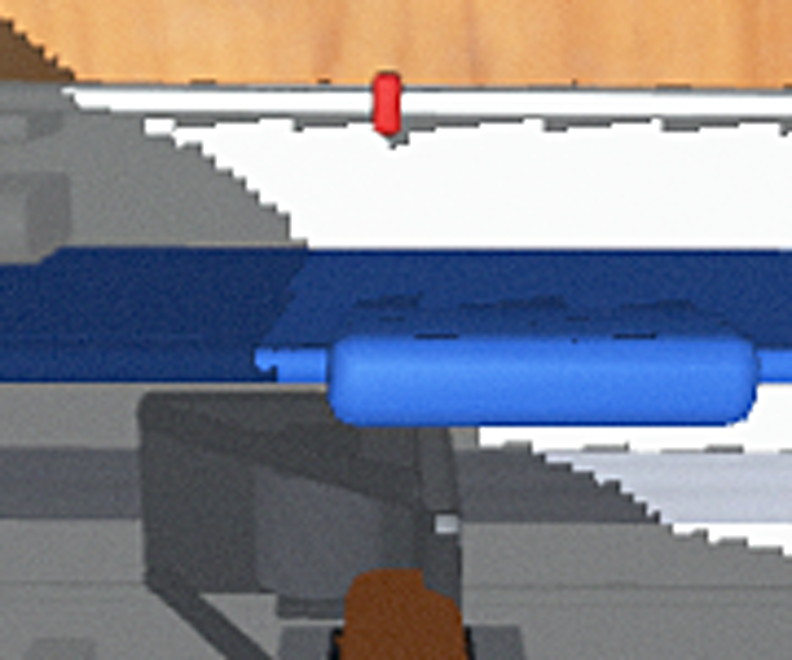

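```bash
python3 -m jog '[[-1,0,-4.3,0,0],[-1,0,-4,0,0],[-1,0,0,0,0],[-1,0,0,0,0],[-1,0,0,0,0]]'
python3 - <<'E'
from h import *
import pickle
s=state();X=s['ee_pos'];f=lambda X:((X-[481.5,-270.9,0])@Ro.from_euler('z',-.102).as_matrix()).round(2)
print(f(X),s['joint_velocities'].round(3))
im=snapshot('wrist'); cv2.imwrite('pics/w13.png',im[:,:,::-1]); pickle.dump(s,open('w13.pkl','wb'))
crop(im,230,140,180,150,4.4,'pics/w13c.png')
im=snapshot('scene'); cv2.imwrite('pics/s13.png',im[:,:,::-1]); crop(im,300,250,130,120,6,'pics/s13c.png')
w=cam('wrist',s)
from fit import planar
P=planar([[-18.6,24,8],[-18.6,24,85],[-18.6,-24,85],[-18.6,16,119],[-18.6,61,32],[-18.6,61,28]])([481.5,-270.9,-.102])
print(((proj(w,P)-[230,140])*4.4).round().tolist()); print(((proj(cam('scene'),P)-[300,250])*6).round().tolist())
E
```

```text
time: 24.15
ee_pos: [457.0, -267.5, 103.8]
tcp_rot: [0.526, 0.473, -0.523, 0.476]
contact_force: [6.8, 2.2, 5.1]
gripper_width: 0.13
[-24.74   0.91 103.83] [-0.002 -0.001  0.001  0.    -0.     0.002  0.001]
[[437.0, 335.0], [459.0, 489.0], [453.0, 889.0], [476.0, 703.0], [446.0, 100.0], [444.0, 98.0]]
[[306.0, 528.0], [322.0, 282.0], [450.0, 190.0], [352.0, 148.0], [208.0, 532.0], [208.0, 545.0]]
```

View pics/w13c.png

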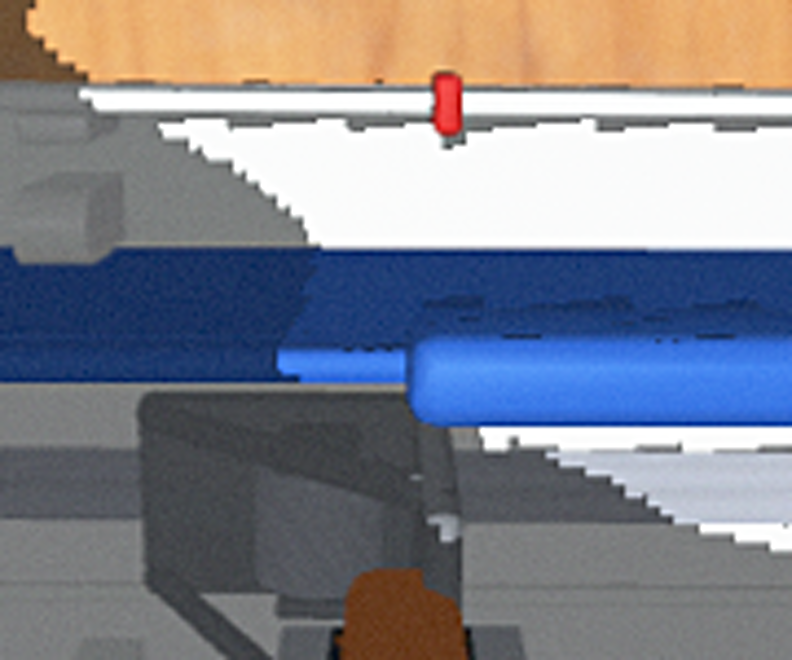

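View pics/s13c.png

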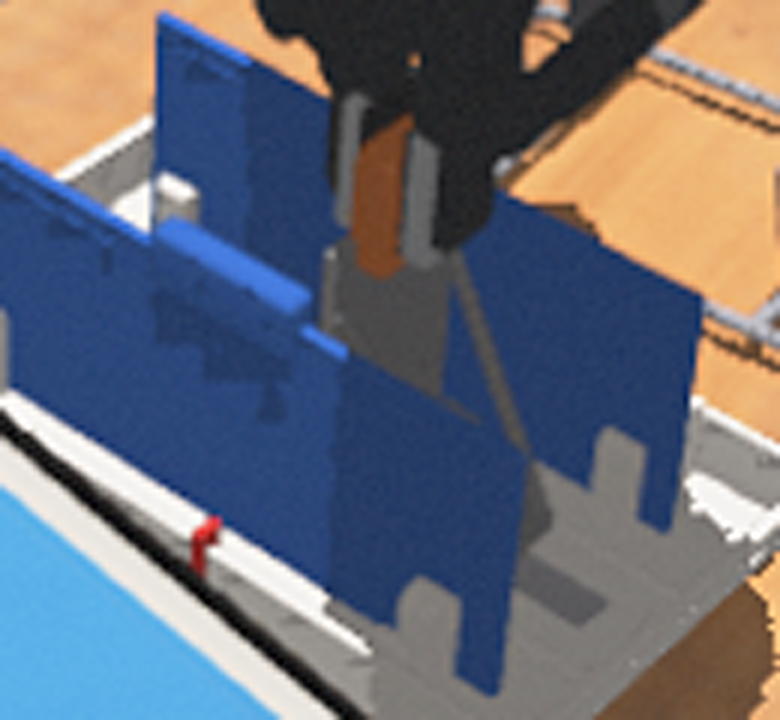

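The wrist view shows the clip at column 447 (predicted 445), and the paddle face edge is 1–2 crop pixels off its predicted line. The scene view also agrees with the face being level with the mark, and the dividers haven't moved. I'll do a last still check and hand in.

```bash
python3 -m jog '[[-1,0,0,0,0],[-1,0,0,0,0],[-1,0,0,0,0],[-1,0,0,0,0]]'
python3 - <<'E'
from station import *
print(state()['gripper_width'], abs(state()['joint_velocities']).max())
close_job()
E
```

```text
time: 24.75
ee_pos: [457.0, -267.5, 103.8]
tcp_rot: [0.526, 0.473, -0.523, 0.476]
contact_force: [8.5, 1.5, 6.1]
gripper_width: 0.129
0.12890699535247926 0.001752689085528295
the job is handed in; nothing more can be done
```

I handed the job in at about 24.8 s of the 66 s allowed. Both dividers are in the tray, and the gripper is holding the pusher at the red fill mark.

- **Dividers:** They stand in the two slots nearest the pusher and are let go. In the scene picture after release, their top corners fell within about 1 pixel of where fully seated dividers should appear. They looked unmoved after the pull.
- **Divider 2:** It met the floor with the tool about 2 mm higher than for divider 1. The later picture still showed it fully down.
- **Pusher:** I pulled it back about 117 mm by the tab. The face is at tray x ≈ -18.4 to -18.7 mm, against a mark measured at -18.2 to -19.2 mm. That is about 1 mm apart at most; the limit is 5 mm.
- **Hold:** The arm was still, with the jaws stopped at about 11 mm on the 12 mm tab. The spring pulled at 7 to 8 N.
- **Packs:** They stood where they began in the last picture showing all of them, and nothing touched them.
- **Measurements that disagreed:** The tab's first camera position was about 2 mm off from where it was gripped. The final pull was therefore set from the gripped position and checked against the mark's clip in the wrist and scene pictures. The strip on the floor was out of sight by then.

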